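Sweep button blanks through the gate

TASK

On the violin maker's feed board, sweep the three wooden button blanks along the deck with the fingertips, through the gate and into the slot, one at a time: the black ebony one first, then the red-brown rosewood one, then the yellow boxwood one. Only push them, never pick them up or lift them, and leave the white bone blank, the steel weight and everything else on the bench where they are.

Things in the scene. Friction and masses are not known exactly. Their poses are not given: they have to be found in the camera images.
- board: Feed board clamped to the bench, fixed, 280 (its x, the feeding direction) by 220 (y); origin at the centre of its underside, z up. Flat grey-green deck 65 above the bench from x = -140 (open edge) to 60; dark rims 14 high along both sides (inner faces y = +-104). A steel clamp stands at x = 105 to 150, y = -75, up to 26 above the deck. Fingers may touch the board.
- gate (a point): Middle of the gate at deck height (x = 64, y = 0, z = 65 on the board). The gate is a 44 wide opening (y = -22 to 22) between two round brass posts (8 thick) in the dark gate wall, which crosses the whole board from x = 60 to 68, 14 high above the deck. Axes as the board's. A blank pushed at a slant can jam on a post: push it straight through.
- slot (a point): Middle of the slot's mouth at deck height (x = 98, y = 0 on the board). The slot is an open pocket with a dark red floor, x = 68 to 128, y = -27 to 27, 57 deep, starting right behind the gate wall, 14 high rims on its other sides. A blank pushed through the gate until its centre is past x = 68 tips in, so fingers need not pass the gate wall.
- ebony: Black ebony disc (end-button blank), diameter 28, thickness 12, 12 to 23 g; origin at the centre of its underside, lying flat with z up. The three wooden blanks start on the deck 115 to 150 before the gate (board x -47 to -86), about 52 apart side by side (board y about -52, 0 and +52), in any order.
- rosewood: Red-brown rosewood disc (end-button blank), diameter 28, thickness 12, 12 to 23 g; origin at the centre of its underside, lying flat with z up. 
- boxwood: Yellow boxwood disc (end-button blank), diameter 28, thickness 12, 12 to 23 g; origin at the centre of its underside, lying flat with z up. 
- bone: White bone disc (end-button blank), diameter 28, thickness 12, 12 to 23 g; origin at the centre of its underside, lying flat with z up. To be left where it is, on the deck near the gate wall, at one side (board y about +80 or -80).
- weight: Polished steel knob weight, diameter 28, height 35, 120 g, standing on the deck near the gate wall at the other side; origin at the centre of its underside. To be left where it is.
- knife: Carving knife with wooden handle, 185 long, lying on the bench at the right; bystander.
- glue: Amber jar with black cap, diameter 64, height 85, on the bench at the right; bystander; origin at the centre of its underside.
- mug: Blue ceramic mug, diameter 72, height 90, on the bench at the right; bystander; origin at the centre of its underside.
- screwdriver: Screwdriver with blue handle lying on the bench at the left; bystander.
- bridge: Violin bridge of pale maple standing on its two feet, 48 wide, 33 high, on the bench at the left; bystander; origin at the centre between its feet.

How it is judged:
By the outcome, as a careful person would: the job done as asked, in the order asked, and still so for the second after the job is handed in, with the robot touching nothing.
It also fails if it takes over 61 s, if anything falls off the work surface, if the arm or the gripper's body presses on something with over 40 N, if the wrist force passes 120 N, or if a joint passes its speed limit or range.

ROBOT

A 6-joint arm with a two-finger parallel gripper is mounted at the origin on the work surface. World frame = base frame: x ahead of the robot, y to its left, z up, the work surface at z = 0. Lengths are in m, angles in degrees, forces in N, time in s.
With the tool pointing down it reaches from about 0.3 to 0.75 m from the base axis. Payload 8.5 kg.
Tool frame: the origin (TCP) lies at the very end of the fingers, on their centre line; the grasp point (between the pads) lies env.pinch_z behind it (env.pinch_z is the distance from the TCP to the grasp point, in m); z points along the fingers, y is the line along which they close (so a half turn about z gives the same grasp; the last joint's range is limited). The gripper opens to 85 mm and grips with 20 to 120 N. Pads are 22 mm wide; open, the fingers measure 114 mm over their backs; the gripper's body (76 mm by 85 mm) begins 54 mm behind the grasp point. The pads swing forward as they close: fully open they stand 13 mm farther back than shut.
Start: joints at [51.835, 21.807, 74.336, -0, 83.858, -12.336], TCP at [0.24, 0.495, 0.231] pointing down, gripper open.
Joint ranges: [-178.18, 178.18], [-50.72, 133.34], [12.68, 142.11], [-81.47, 261.47], [9.98, 163.14], [-165.26, 165.26]. Speed limits (degrees/s): [136.94, 136.94, 180, 180, 180, 180].

INTERFACE

Orientations are given as a 3x3 rotation matrix whose columns are the frame's x, y, z axes.
In Python, from rig import telemetry, get_image, env gives the robot as it stands. The module is installed in compiled form; this text tells all that it offers.
- The arm moves only by the tool apply_moves, never from a script. Its argument "series" is a list of rows, each a list of 7 numbers: the shift along the tool's x, y, z in mm, then the turn, a rotation vector about the tool's x, y, z in degrees, then the opening, from 0 (shut) to 1 (fully open). A call has 1 to 12 rows; each row shifts and turns the commanded pose from where the row before left it, along the tool's axes as they then stand; what a row does not reach is not made up. A row lasts 1/8 s, in which the tool goes at most 62.5 mm and 10.7 degrees, less where a joint would pass 70% of its speed; a pose out of reach is approached as far as the arm can. A call with a gripper value outside its range is refused whole. The fingers move at their own pace and stop on an object; "grip_force" is the grip in N (left out, the last holds). Time passes only in rows, so rows that do not move let the fingers close. It gives the time, the measured TCP pose, the force, the opening and the grip force at its end, in the units of the state.
- telemetry.observe(): the state, without advancing time (a new reading comes with each control period).
- get_image(name): name is "side" or "top"; returns a dict with "frame" (384x512x3 uint8, red, green, blue), "z_map" (384x512 float32, m along the optical axis (not along the pixel's ray), 0 where there is no reading), "vertical_fov" (degrees; the focal length in pixels is half the picture's height over the tangent of half this angle, whatever the lens; pixels are square), "cx", "cy" (the principal point, pixels), "eye" and "attitude" of the camera in the world. Camera axes: x right, y up, looking along -z (the intrinsics and any distortion apply to the point x, -y, -z); pixel columns grow to the right and rows downward; lengths in m; the calibration is good to about 2 mm. A picture is of the moment at which its call begins.
- env.close_job(): hands the job in; it is judged then, once.
The state is a dict: "time_s": time; "q": joint angles; "qvel": joint speeds; "joint_efforts": joint torques, N m; "position": TCP position; "tool_rot": TCP orientation; "ft_force": force on the tool from outside, world axes, zero at the start; "wrist_torque": the same for the moment, N m; "grip_width": finger opening in m; "gripper_force": force on a finger pad.
Only numpy, scipy, OpenCV 4.12 (cv2) and the standard library are available. Lean on these libraries where they do the work, as an engineer would, in place of code of your own. Each camera call takes 0.05 s, during which the arm holds its last target. There are 200 camera calls.

## Working session

There is one attempt and no reset: what is moved stays moved. The work goes in short steps, Python scripts to look and compute and a tool call to move; the robot and the scene stay as the last step left them, time stands still between calls to the robot, and variables do not carry over. Pictures are saved under pics/ and viewed, at most 10 in all, crops included, and the job is handed in when it is done.

Besides the shell and the picture viewer there is one more tool, called after "Request:" by a JSON object that holds its "op" and its "data", one argument or row to a line. apply_moves: Moves the arm, as the interface text tells. Its arguments: {"type":"object","properties":{"series":{"type":"array"},"grip_force":{"type":"number"}},"required":["series"]}

```bash
mkdir -p pics; python3 - <<'E'
from rig import telemetry,get_image,env
import cv2,numpy as np
s=telemetry.observe(); print(s['time_s'],s['position'],np.round(s['tool_rot'],3),s['grip_width'],env.pinch_z)
for n in('top','side'):
    d=get_image(n); cv2.imwrite(f'pics/{n}0.png',d['frame'][:,:,::-1]); np.savez(f'{n}0.npz',**d)
    print(n,{k:v for k,v in d.items() if k not in('frame','z_map')})
E
```

```text
0.0 [0.23944007 0.49481224 0.23069246] [[-0.9    0.436 -0.001]
 [ 0.436  0.9   -0.001]
 [ 0.    -0.001 -1.   ]] 0.08529157509489832 0.0187
top {'vertical_fov': 49.45522056606455, 'cx': 263.4852429439861, 'cy': 188.8418725264368, 'eye': array([ 0.3014446 , -0.01892111,  1.30478165]), 'attitude': array([[-0.01872385,  0.98280153, -0.1837133 ],
       [-0.99977801, -0.02017988, -0.00605902],
       [-0.00966213,  0.18355907,  0.9829612 ]])}
side {'vertical_fov': 45.73145278716797, 'cx': 257.02337690722754, 'cy': 193.53804653144348, 'eye': array([0.28286079, 1.11252046, 0.75416064]), 'attitude': array([[-0.97795978,  0.08943911, -0.18866718],
       [-0.20763199, -0.51176351,  0.83365884],
       [-0.02199127,  0.85445817,  0.51905455]])}
```

View pics/top0.png

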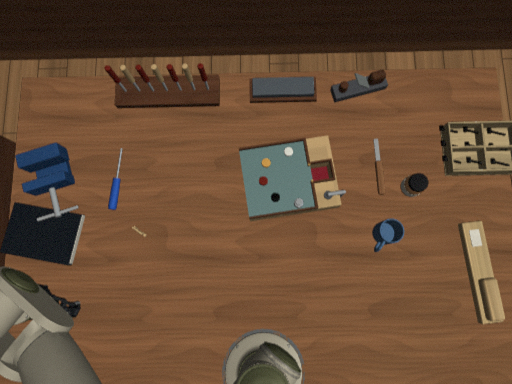

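View pics/side0.png

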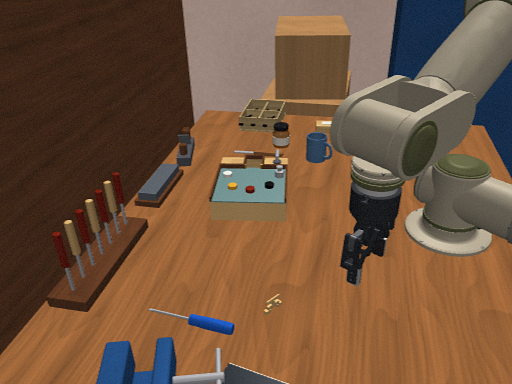

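The top view shows ebony at (275,197), rosewood (263,181), boxwood (266,162), bone (289,152), weight (299,203) and the red slot at (320,174). The side view confirms the same layout, with the arm clear of the board. Next I'll measure all of these.

```bash
cat > h.py <<'E'
import cv2,numpy as np
from rig import telemetry,get_image,env
def px2w(d,u,v,z):
    f=192/np.tan(np.radians(d['vertical_fov']/2))
    r=d['attitude']@np.array([(u-d['cx'])/f,-(v-d['cy'])/f,-1.]); e=d['eye']
    return e+r*(z-e[2])/r[2]
def w2px(d,p):
    f=192/np.tan(np.radians(d['vertical_fov']/2)); c=d['attitude'].T@(np.array(p)-d['eye'])
    return d['cx']+f*c[0]/-c[2], d['cy']-f*c[1]/-c[2]
def masks(d):
    h=cv2.cvtColor(np.asarray(d['frame']),cv2.COLOR_RGB2HSV).astype(int);H,S,V=h[...,0],h[...,1],h[...,2]
    red=((H<8)|(H>172))&(S>150)&(V>40)
    return dict(deck=(H>75)&(H<105)&(S>40)&(V>70)&(V<170),ebony=V<30,boxwood=(H>13)&(H<28)&(S>150)&(V>150),rosewood=red,white=(S<50)&(V>150))
def blobs(m,roi,amin=8):
    x0,y0,x1,y1=roi;n,l,s,c=cv2.connectedComponentsWithStats(m[y0:y1,x0:x1].astype(np.uint8))
    return [(s[i,4],c[i]+[x0,y0]) for i in range(1,n) if s[i,4]>=amin]
E
python3 - <<'E'
from h import *
d=dict(np.load('top0.npz')); M=masks(d); roi=(230,128,350,226)
k=M['deck'][128:226,230:350].astype(np.uint8)
n,l,s,c=cv2.connectedComponentsWithStats(k);i=1+s[1:,4].argmax()
p=np.argwhere(l==i)[:,::-1]+[230,128]
W=np.array([px2w(d,u,v,.065)[:2] for u,v in p],np.float32)
r=cv2.minAreaRect(W);print('deck rect',r,np.round(cv2.boxPoints(r),4).tolist())
for n in('ebony','boxwood','rosewood','white'):
    for a,q in blobs(M[n],roi): print(n,a,q.round(1),px2w(d,*q,.077).round(4),d['z_map'][int(q[1]),int(q[0])])
im=cv2.resize(d['frame'][128:226,230:350,::-1],None,fx=6,fy=6,interpolation=cv2.INTER_CUBIC);cv2.imwrite('pics/crop0.png',im)
E
```

```text
deck rect ((0.5678155422210693, -0.05351938307285309), (0.2045193314552307, 0.20437048375606537), 7.986475467681885) [[0.45239999890327454, 0.03350000083446503], [0.48069998621940613, -0.1688999980688095], [0.6833000183105469, -0.1404999941587448], [0.6549000144004822, 0.061900001019239426]]
ebony 44 [274.9 197. ] [ 0.5056 -0.045   0.077 ] 1.2477709
boxwood 50 [265.6 162.5] [ 0.612  -0.0192  0.077 ] 1.2664874
rosewood 200 [319.9 173.3] [ 0.5751 -0.1822  0.077 ] 1.3284006
rosewood 47 [262.8 180.5] [ 0.5565 -0.0097  0.077 ] 1.2579043
white 64 [288.3 150.9] [ 0.647 -0.089  0.077] 1.275881
white 14 [300.6 203.2] [ 0.4852 -0.121   0.077 ] 1.2196144
```

View pics/crop0.png

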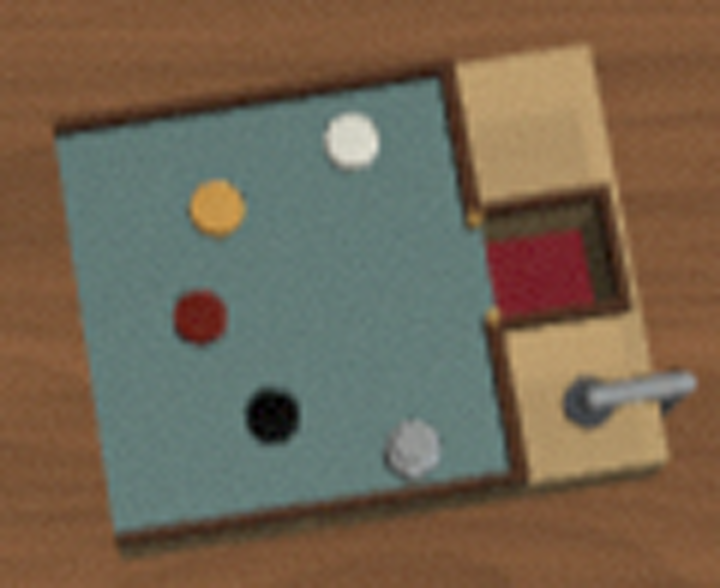

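The enlarged crop shows the brass posts at about image (309,164) and (312,181), the wall between deck and slot, and the clamp at the ebony side. Next I'll get board-frame coordinates and cross-check them with the side camera.

```bash
cat >> h.py <<'E'
F=np.array([.139,-.9903]);L=np.array([.9903,.139])
def bd(p,G): q=np.array(p[:2])-G; return np.array([q@F*1e3+64,q@L*1e3]).round(1)
E
python3 - <<'E'
from h import *
d=dict(np.load('top0.npz'));
P=[px2w(d,u,v,.080) for u,v in((309,164.2),(312,180.7))];print('posts',P)
G=(P[0]+P[1])[:2]/2;print('G',G, 'perp',np.degrees(np.arctan2(*(P[0]-P[1])[:2][::-1])))
pts=dict(ebony=(274.9,197),box=(265.6,162.5),rose=(262.8,180.5),bone=(288.3,150.9),wt=(300.6,203.2))
for n,q in pts.items():print(n,bd(px2w(d,*q,.077 if n!='wt' else .1),G))
B=np.array([[.4524,.0335],[.4807,-.1689],[.6833,-.1405],[.6549,.0619]])
print('deck corners',[bd(b,G) for b in B])
# depth check
for q in ((275,197),(263,180),(288,151),(270,190),(250,160)):
    f=192/np.tan(np.radians(d['vertical_fov']/2));z=float(d['z_map'][q[1],q[0]])
    print((d['eye']+d['attitude']@np.array([(q[0]-d['cx'])/f*z,-(q[1]-d['cy'])/f*z,-z])).round(4))
s=dict(np.load('side0.npz'));M=masks(s);roi=(205,155,295,205)
for n in('ebony','boxwood','rosewood','white'):
    for a,q in blobs(M[n],roi):
        w=px2w(s,*q,.075);print(n,a,q.round(1),w.round(4),bd(w,G))
E
```

```text
posts [array([ 0.60319377, -0.15016493,  0.08      ]), array([ 0.5521814 , -0.15717216,  0.08      ])]
G [ 0.57768758 -0.15366855] perp 7.821394477441819
ebony [-53.7 -56.4]
box [-64.3  52.7]
rose [-81.5  -1. ]
bone [ 9.7 77.5]
wt [ 16.3 -90.2]
deck corners [array([-138.8,  -98.1]), array([ 65.6, -98.2]), array([ 65.6, 106.4]), array([-138.7,  106.4])]
[ 0.5056 -0.0453  0.076 ]
[ 0.5592 -0.0104  0.0713]
[ 0.6462 -0.0881  0.0785]
[ 0.5298 -0.0309  0.0614]
[0.6237 0.0283 0.0661]
ebony 43 [268.6 184.8] [ 0.5061 -0.0328  0.075 ] [-65.6 -54.1]
boxwood 12 [214.1 158.1] [ 0.7169 -0.175   0.075 ] [104.5 134.9]
boxwood 11 [288.4 160.5] [ 0.4722 -0.1987  0.075 ] [  93.9 -110.7]
boxwood 14 [215.6 164.4] [ 0.699  -0.1327  0.075 ] [ 60.1 123.1]
boxwood 13 [291.7 166.5] [ 0.4556 -0.1592  0.075 ] [  52.5 -121.7]
boxwood 16 [209.2 172.2] [ 0.7039 -0.0784  0.075 ] [  7.  135.4]
boxwood 10 [292.5 172.8] [ 0.4471 -0.1182  0.075 ] [  10.7 -124.4]
boxwood 8 [289.4 176.2] [ 0.4534 -0.0949  0.075 ] [ -11.5 -114.9]
boxwood 32 [232.  184.5] [ 0.614  -0.0162  0.075 ] [-67.1  55. ]
boxwood 9 [207.4 185.8] [0.6842 0.0037 0.075 ] [-77.  127.3]
boxwood 12 [206.8 191.1] [0.677  0.0335 0.075 ] [-107.5  124.4]
boxwood 8 [291.4 194.6] [0.4318 0.0107 0.075 ] [-119.  -121.6]
boxwood 12 [291.  201.2] [0.4277 0.0459 0.075 ] [-154.5 -120.7]
rosewood 51 [249.5 189.1] [0.5565 0.0008 0.075 ] [-91.9   0.5]
white 13 [279.4 166.1] [ 0.4945 -0.1553  0.075 ] [ 54.  -82.6]
white 36 [227.3 172.3] [ 0.6478 -0.0872  0.075 ] [ 7.9 78.7]
white 19 [279.2 171. ] [ 0.4896 -0.1228  0.075 ] [ 21.2 -83. ]
```

Request:
{"op": "apply_moves", "data": {
  "series": [
    [0,0,0,0,0,9.4,0.235],
    [0,0,0,0,0,9.4,0.235],
    [0,0,0,0,0,9.4,0.235],
    [0,0,0,0,0,9.4,0.235],
    [0,0,0,0,0,9.3,0.235],
    [0,0,0,0,0,9.3,0.235]
  ],
  "grip_force": 20
}}

```text
time_s: 0.85
position: [0.2395, 0.4949, 0.2309]
tool_rot: [[-0.133, 0.991, -0.001], [0.991, 0.133, -0.001], [-0.001, -0.001, -1.0]]
ft_force: [-0.4, 0.9, 0.5]
grip_width: 0.0202
gripper_force: 0.0
```

Request:
{"op": "apply_moves", "data": {
  "series": [
    [-44,15.7,0,0,0,0,0.235],
    [-44,15.7,0,0,0,0,0.235],
    [-44,15.7,0,0,0,0,0.235],
    [-44,15.7,0,0,0,0,0.235],
    [-44,15.7,0,0,0,0,0.235],
    [-44,15.7,0,0,0,0,0.235],
    [-44,15.7,0,0,0,0,0.235],
    [-44,15.7,0,0,0,0,0.235],
    [-44,15.7,10,0,0,0,0.235],
    [-44,15.7,30,0,0,0,0.235],
    [-44,15.7,40,0,0,0,0.235],
    [-44,15.7,30,0,0,0,0.235]
  ]
}}

```text
time_s: 2.35
position: [0.4995, -0.0031, 0.1197]
tool_rot: [[-0.139, 0.99, -0.001], [0.99, 0.139, 0.0], [0.001, -0.001, -1.0]]
ft_force: [1.0, -0.3, 1.5]
grip_width: 0.0202
gripper_force: 0.0
```

```bash
cat >> h.py <<'E'
G=np.array([.5777,-.1537])
def st():
    s=telemetry.observe();R=np.array(s['tool_rot']);p=np.array(s['position'])
    print('t',round(s['time_s'],2),'board',bd(p,G),'z',round(p[2]*1e3,1),'tx',(R[:2,0]@-F).round(4),(R[:2,0]@L).round(4),'tz',R[:,2].round(3),'w',round(s['grip_width']*1e3,1),'f',np.round(s['ft_force'],1))
def look(tag):
    d=get_image('top');roi=(230,128,350,226);M=masks(d)
    for n in('ebony','boxwood','rosewood','white'):
        for a,q in blobs(M[n],roi): print(n,a,q.round(1),bd(px2w(d,*q,.077),G))
    cv2.imwrite(f'pics/{tag}.png',cv2.resize(d['frame'][110:230,220:360,::-1],None,fx=5,fy=5,interpolation=cv2.INTER_CUBIC));return d
E
python3 - <<'E'
from h import *
st()
d=dict(np.load('top0.npz'));h=cv2.cvtColor(d['frame'],cv2.COLOR_RGB2HSV)
c=d['frame'].astype(int);
for y0,y1,x0,x1 in((160,168,305,313),(177,185,308,316)):
    m=h[y0:y1,x0:x1];w=np.where((m[...,0]>13)&(m[...,0]<28)&(m[...,1]>110),m[...,2].astype(float),0)
    ys,xs=np.mgrid[y0:y1,x0:x1];q=((xs*w).sum()/w.sum(),(ys*w).sum()/w.sum());print((w>0).sum(),q,bd(px2w(d,*q,.08),G))
look('a')
E
```

```text
t 2.35 board [-96.  -56.5] z 119.7 tx 1.0 0.0005 tz [-0.001  0.    -1.   ] w 20.2 f [ 1.  -0.3  1.5]
15 (np.float64(309.4269592476489), np.float64(163.31974921630095)) [65.8 28.2]
8 (np.float64(312.4896551724138), np.float64(181.54285714285714)) [ 64.9 -28.5]
boxwood 13 [266.2 160.1] [-61.3  59.8]
rosewood 201 [319.8 173.3] [91.5 -6.5]
white 62 [288.3 150.9] [ 9.6 77.6]
white 17 [253.1 175.2] [-107.7   19.8]
white 19 [261.8 178.2] [-83.4   6.6]
white 12 [268.9 179. ] [-62.6   0.6]
white 12 [274.4 180.5] [-47.   -6.6]
white 109 [263.6 210.5] [-93.3 -91.1]
white 29 [272.3 217.7] [ -71.5 -116.4]
```

View pics/a.png

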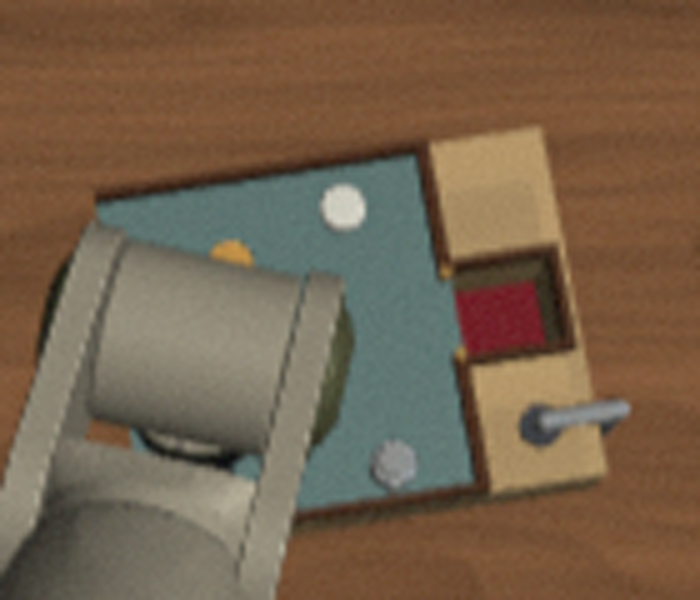

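The arm hides the blank from the top camera; the posts confirm the gate centre. Descending behind the ebony blank to push.

Request:
{"op": "apply_moves", "data": {
  "series": [
    [0,0,20,0,0,0,0.235],
    [0,0,20,0,0,0,0.235],
    [0,0,10,0,0,0,0.235],
    [0,0,0,0,0,0,0.235],
    [-9,0,0,0,0,0,0.235],
    [-9,0,0,0,0,0,0.235],
    [-9,0,0,0,0,0,0.235]
  ]
}}

```text
time_s: 3.28
position: [0.5035, -0.0294, 0.0717]
tool_rot: [[-0.138, 0.99, 0.001], [0.99, 0.138, -0.0], [-0.0, 0.001, -1.0]]
ft_force: [0.4, 0.2, 0.5]
grip_width: 0.0199
gripper_force: 0.1
```

```bash
python3 - <<'E'
from h import *
st();d=get_image('side');cv2.imwrite('pics/s1.png',cv2.resize(d['frame'][130:230,190:320,::-1],None,fx=6,fy=6,interpolation=cv2.INTER_CUBIC))
E
```

```text
t 3.27 board [-69.5 -56.2] z 71.7 tx 1.0 0.0007 tz [ 0.001 -0.    -1.   ] w 19.9 f [0.4 0.2 0.5]
```

View pics/s1.png

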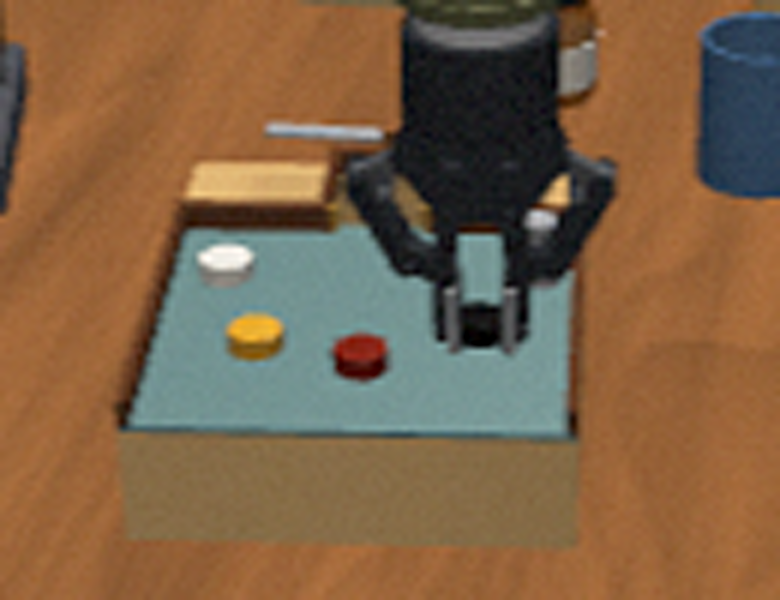

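The side view shows the black disc at crop (480,325), nested symmetrically between the two fingertips, with the other blanks undisturbed. I'll push it diagonally to the centreline.

Request:
{"op": "apply_moves", "data": {
  "series": [
    [-10,7,0.3,0,0,0,0.235],
    [-10,7,0.3,0,0,0,0.235],
    [-10,7,0.3,0,0,0,0.235],
    [-10,7,0.3,0,0,0,0.235],
    [-10,7,0,0,0,0,0.235],
    [-10,7,0,0,0,0,0.235],
    [-10,7,0,0,0,0,0.235],
    [-8,7,0,0,0,0,0.235],
    [0,0,0,0,0,0,0.235]
  ]
}}

```text
time_s: 4.45
position: [0.5699, -0.0984, 0.07]
tool_rot: [[-0.138, 0.99, 0.0], [0.99, 0.138, -0.0], [-0.0, 0.0, -1.0]]
ft_force: [0.4, 0.1, 0.3]
grip_width: 0.0199
gripper_force: 0.0
```

```bash
python3 - <<'E'
from h import *
st();d=get_image('side');cv2.imwrite('pics/s2.png',cv2.resize(d['frame'][130:230,190:320,::-1],None,fx=6,fy=6,interpolation=cv2.INTER_CUBIC))
print(w2px(d,[*(G+F*-.036+L*0),.077]))
E
```

```text
t 4.45 board [ 8.2 -0. ] z 70.0 tx 1.0 0.0008 tz [ 0. -0. -1.] w 19.9 f [0.4 0.1 0.3]
(np.float64(252.87442547609402), np.float64(169.03277994893213))
```

View pics/s2.png

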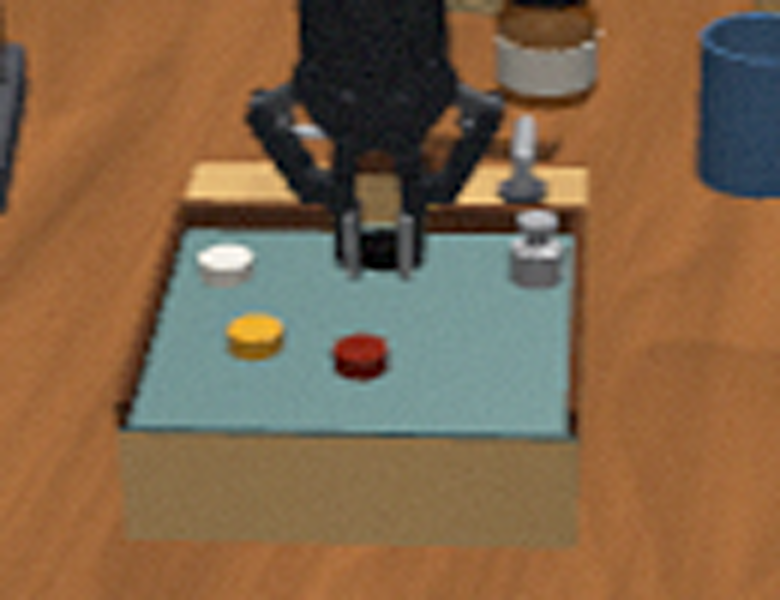

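The side view shows the black disc at crop (380,248), still nested, lined up with the gate and with the others untouched. I'll back off slightly, narrow the fingers and push straight through.

Request:
{"op": "apply_moves", "data": {
  "series": [
    [8,0,0,0,0,0,0.11],
    [0,0,0,0,0,0,0.11],
    [0,0,0,0,0,0,0.11],
    [-8,0,0,0,0,0,0.11],
    [-8,0,0,0,0,0,0.11],
    [-7,0,0,0,0,0,0.11],
    [-7,0,0,0,0,0,0.11],
    [-7,0,0,0,0,0,0.11],
    [-6,0,0,0,0,0,0.11],
    [-6,0,0,0,0,0,0.11],
    [0,0,0,0,0,0,0.11]
  ]
}}

```text
time_s: 5.88
position: [0.5752, -0.139, 0.0701]
tool_rot: [[-0.138, 0.99, 0.0], [0.99, 0.138, -0.0], [-0.0, 0.0, -1.0]]
ft_force: [0.0, 0.6, -0.5]
grip_width: 0.0091
gripper_force: 0.0
```

```bash
python3 - <<'E'
from h import *
st();d=get_image('side');t=get_image('top')
a=cv2.resize(d['frame'][130:230,200:300,::-1],(400,400),interpolation=cv2.INTER_CUBIC);b=cv2.resize(t['frame'][130:230,250:350,::-1],(400,400),interpolation=cv2.INTER_CUBIC)
cv2.imwrite('pics/s3.png',np.hstack([a,b]))
E
```

```text
t 5.88 board [49.1 -0.4] z 70.1 tx 1.0 0.0007 tz [ 0. -0. -1.] w 9.1 f [ 0.   0.6 -0.5]
```

View pics/s3.png

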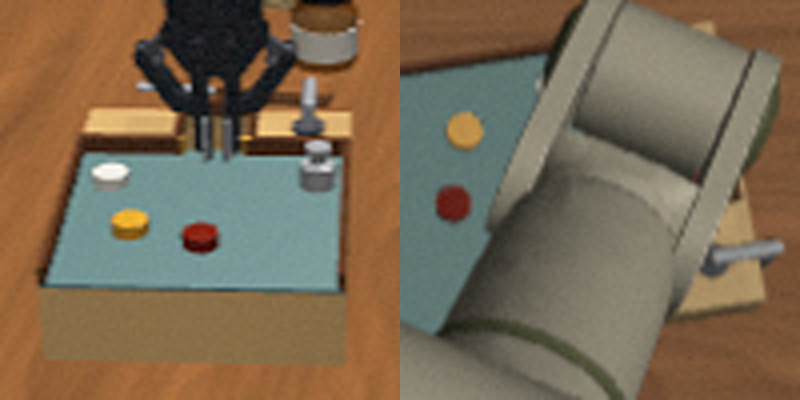

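The black disc no longer shows between the fingers (crop (215,150)), so it probably dropped. I'll lift and move behind the rosewood blank, then check the slot from the top.

Request:
{"op": "apply_moves", "data": {
  "series": [
    [4,0,0,0,0,0,0.11],
    [0,0,-20,0,0,0,0.11],
    [0,0,-20,0,0,0,0.2],
    [28,0,0,0,0,0,0.2],
    [28,0,0,0,0,0,0.2],
    [28,0,0,0,0,0,0.2],
    [28,0,0,0,0,0,0.2],
    [28,0,0,0,0,0,0.2],
    [27,0,0,0,0,0,0.2],
    [0,-0.6,0,0,0,0,0.2]
  ]
}}

```text
time_s: 7.22
position: [0.5503, 0.0324, 0.1102]
tool_rot: [[-0.141, 0.99, -0.0], [0.99, 0.141, 0.0], [0.0, -0.0, -1.0]]
ft_force: [-0.2, -0.8, -0.2]
grip_width: 0.0171
gripper_force: 0.0
```

```bash
python3 - <<'E'
from h import *
st();t=look('b');d=get_image('side')
M=masks(t)['ebony'];print([(a,q.round(1),bd(px2w(t,*q,.02),G)) for a,q in blobs(M,(300,150,345,195),4)])
for n in('boxwood','rosewood'):
    print(n,[(q.round(1)) for a,q in blobs(masks(d)[n],(205,175,275,200),20)])
b=cv2.resize(t['frame'][130:230,250:350,::-1],(400,400),interpolation=cv2.INTER_CUBIC)
a=cv2.resize(d['frame'][130:230,200:300,::-1],(400,400),interpolation=cv2.INTER_CUBIC)
cv2.imwrite('pics/s4.png',np.hstack([a,b]))
E
```

```text
t 7.22 board [-124.1   -1.2] z 110.2 tx 1.0 -0.0024 tz [-0.  0. -1.] w 17.1 f [-0.2 -0.8 -0.2]
ebony 41 [318.3 176. ] [ 85.7 -14.2]
rosewood 149 [320.2 172.3] [93.2 -3.7]
white 63 [288.3 150.9] [ 9.7 77.4]
white 11 [256.1 159. ] [-91.1  68.1]
white 90 [250.1 188.6] [-123.   -19.3]
white 11 [260.2 196.7] [-97.  -48.6]
[(np.int32(41), array([318.3, 176. ]), array([94.7, -3. ]))]
boxwood [array([232. , 184.5])]
rosewood [array([249.5, 189. ])]
```

View pics/s4.png

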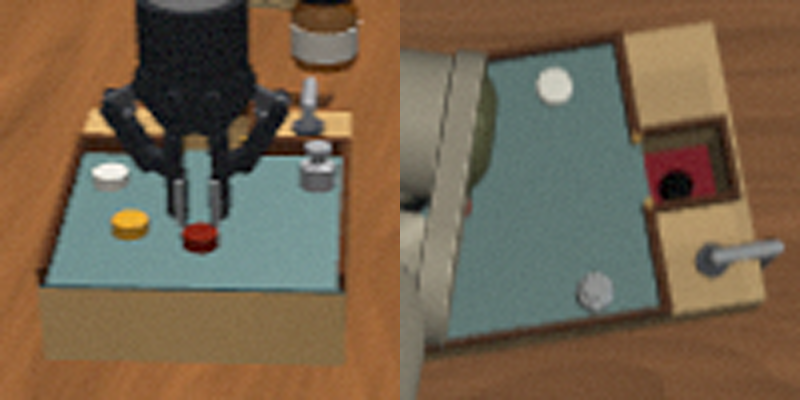

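The ebony disc lies flat in the slot (right crop at (676,185)), and rosewood and boxwood have not moved. Next is the rosewood blank, straight through.

Request:
{"op": "apply_moves", "data": {
  "series": [
    [0,0,20,0,0,0,0.16],
    [0,0,20,0,0,0,0.16],
    [0,0,0,0,0,0,0.16],
    [-9,0,0,0,0,0,0.16],
    [-9,0,0,0,0,0,0.16],
    [-9,0,0,0,0,0,0.16],
    [-9,0.2,0,0,0,0,0.16],
    [-9,0.2,0,0,0,0,0.16],
    [-9,0.2,0,0,0,0,0.16],
    [-9,0.2,0,0,0,0,0.16],
    [-9,0.2,0,0,0,0,0.16],
    [-9,0,0,0,0,0,0.16]
  ]
}}

```text
time_s: 8.82
position: [0.5631, -0.0499, 0.0701]
tool_rot: [[-0.139, 0.99, -0.0], [0.99, 0.139, 0.0], [0.0, -0.0, -1.0]]
ft_force: [-0.9, 0.6, 0.8]
grip_width: 0.0136
gripper_force: 0.2
```

```bash
python3 - <<'E'
from h import *
st();d=get_image('side')
for n in('boxwood','rosewood'):
    print(n,[(a,q.round(1),bd(px2w(d,*q,.075),G)) for a,q in blobs(masks(d)[n],(222,160,275,200),5)])
E
```

```text
t 8.82 board [-40.8  -0. ] z 70.1 tx 1.0 0.0003 tz [-0.  0. -1.] w 13.6 f [-0.9  0.6  0.8]
boxwood [(np.int32(32), array([232. , 184.5]), array([-67.2,  55. ]))]
rosewood [(np.int32(25), array([251.5, 178.6]), array([-29.9,  -0.3]))]
```

Request:
{"op": "apply_moves", "data": {
  "series": [
    [-9,0,0,0,0,0,0.16],
    [-9,0,0,0,0,0,0.16],
    [-9,0,0,0,0,0,0.16],
    [-9,0,0,0,0,0,0.16],
    [-9,0,0,0,0,0,0.16],
    [-9,0,0,0,0,0,0.16],
    [-9,0,0,0,0,0,0.16],
    [-8,0,0,0,0,0,0.16],
    [-7,0,0,0,0,0,0.16],
    [-7,0,0,0,0,0,0.16],
    [-6,0,0,0,0,0,0.16],
    [0,0,0,0,0,0,0.16]
  ]
}}

```text
time_s: 10.38
position: [0.5757, -0.1399, 0.0701]
tool_rot: [[-0.138, 0.99, 0.0], [0.99, 0.138, -0.0], [-0.0, 0.0, -1.0]]
ft_force: [0.1, -0.2, 1.1]
grip_width: 0.0132
gripper_force: 0.0
```

```bash
python3 - <<'E'
from h import *
st();d=get_image('side')
for n in('boxwood','rosewood'):
    print(n,[(a,q.round(1),bd(px2w(d,*q,.075),G)) for a,q in blobs(masks(d)[n],(222,150,275,200),3)])
E
```

```text
t 10.38 board [50.  -0.1] z 70.1 tx 1.0 0.0008 tz [ 0. -0. -1.] w 13.2 f [ 0.1 -0.2  1.1]
boxwood [(np.int32(8), array([223.6, 151.8]), array([152.6, 109.5])), (np.int32(9), array([227.4, 154. ]), array([135.8,  94.3])), (np.int32(3), array([222.3, 156. ]), array([120.5, 109.5])), (np.int32(3), array([272., 157.]), array([117.4, -56.4])), (np.int32(32), array([232. , 184.5]), array([-67.2,  55. ]))]
rosewood []
```

Request:
{"op": "apply_moves", "data": {
  "series": [
    [4,0,0,0,0,0,0.16],
    [0,0,-20,0,0,0,0.16],
    [0,0,-20,0,0,0,0.235],
    [25,8.8,0,0,0,0,0.235],
    [25,8.8,0,0,0,0,0.235],
    [25,8.8,0,0,0,0,0.235],
    [25,8.8,0,0,0,0,0.235],
    [26,8.8,0,0,0,0,0.235],
    [26,8.8,0,0,0,0,0.235],
    [0,0,0,0,0,0,0.235]
  ]
}}

```text
time_s: 11.68
position: [0.6062, 0.0243, 0.1101]
tool_rot: [[-0.142, 0.99, -0.0], [0.99, 0.142, 0.0], [0.0, -0.0, -1.0]]
ft_force: [-0.8, -0.4, 0.7]
grip_width: 0.0201
gripper_force: 0.0
```

```bash
python3 - <<'E'
from h import *
st();t=look('c')
b=cv2.resize(t['frame'][140:210,280:350,::-1],(560,560),interpolation=cv2.INTER_CUBIC);cv2.imwrite('pics/s5.png',b)
E
```

```text
t 11.68 board [-108.3   52.9] z 110.1 tx 1.0 -0.0026 tz [-0.  0. -1.] w 20.1 f [-0.8 -0.4  0.7]
ebony 10 [257.6 158.3] [-86.3  69.5]
ebony 15 [320.6 175.7] [ 92.6 -14.1]
rosewood 172 [319.6 172.8] [91.2 -4.9]
white 61 [288.3 150.9] [ 9.8 77.6]
white 106 [252.3 166.2] [-106.    47.7]
white 27 [262.6 171.5] [-77.6  26.5]
```

View pics/s5.png

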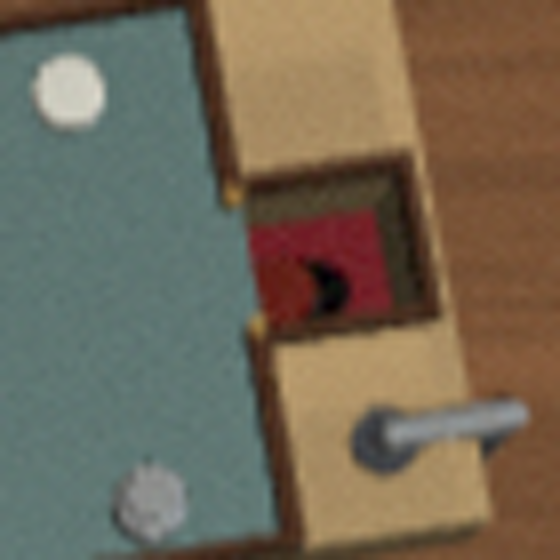

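Rosewood lies in the slot on the ebony disc (crop (290,285)); bone and weight are unmoved. Last is the boxwood blank.

Request:
{"op": "apply_moves", "data": {
  "series": [
    [0,0,20,0,0,0,0.235],
    [0,0,20,0,0,0,0.235],
    [0,0,0,0,0,0,0.235],
    [-9.5,0,0,0,0,0,0.235],
    [-9.5,0,0,0,0,0,0.235],
    [-9,0,0,0,0,0,0.235],
    [0,0,0,0,0,0,0.235]
  ]
}}

```text
time_s: 12.6
position: [0.6104, -0.0064, 0.0704]
tool_rot: [[-0.138, 0.99, 0.0], [0.99, 0.138, -0.0], [-0.0, 0.0, -1.0]]
ft_force: [-0.4, -0.6, -0.4]
grip_width: 0.0202
gripper_force: 0.0
```

Request:
{"op": "apply_moves", "data": {
  "series": [
    [-10,-6,0,0,0,0,0.235],
    [-10,-6,0,0,0,0,0.235],
    [-10,-6,0,0,0,0,0.235],
    [-10,-6,0,0,0,0,0.235],
    [-10,-6,0,0,0,0,0.235],
    [-10,-6,0,0,0,0,0.235],
    [-10,-6,0,0,0,0,0.235],
    [-10,-6,0,0,0,0,0.235],
    [-8,-4.9,0,0,0,0,0.235],
    [0,0,0,0,0,0,0.235]
  ]
}}

```text
time_s: 13.85
position: [0.5698, -0.1005, 0.0701]
tool_rot: [[-0.138, 0.99, -0.0], [0.99, 0.138, 0.0], [0.0, -0.0, -1.0]]
ft_force: [0.1, -0.0, -0.1]
grip_width: 0.0199
gripper_force: 0.0
```

```bash
python3 - <<'E'
from h import *
st();d=get_image('side')
for n in('boxwood','white'):
    print(n,[(a,q.round(1),bd(px2w(d,*q,.075),G)) for a,q in blobs(masks(d)[n],(222,160,275,200),4)])
E
```

```text
t 13.85 board [10.2 -0.4] z 70.1 tx 1.0 0.0013 tz [-0.  0. -1.] w 19.9 f [ 0.1 -0.  -0.1]
boxwood [(np.int32(24), array([253.2, 169.6]), array([27.8, -1. ]))]
white [(np.int32(37), array([227.3, 172.2]), array([ 8.3, 78.6]))]
```

Boxwood is centred in front of the gate. Back off, narrow and push through.

Request:
{"op": "apply_moves", "data": {
  "series": [
    [9,0.3,0,0,0,0,0.14],
    [0,0,0,0,0,0,0.14],
    [0,0,0,0,0,0,0.14],
    [-8,0,0,0,0,0,0.14],
    [-8,0,0,0,0,0,0.14],
    [-7,0,0,0,0,0,0.14],
    [-7,0,0,0,0,0,0.14],
    [-7,0,0,0,0,0,0.14],
    [-6,0,0,0,0,0,0.14],
    [-6,0,0,0,0,0,0.14],
    [0,0,0,0,0,0,0.14]
  ]
}}

```text
time_s: 15.28
position: [0.5759, -0.1399, 0.0701]
tool_rot: [[-0.138, 0.99, 0.0], [0.99, 0.138, -0.0], [-0.0, 0.0, -1.0]]
ft_force: [-0.1, 0.5, -0.2]
grip_width: 0.0118
gripper_force: 0.0
```

Request:
{"op": "apply_moves", "data": {
  "series": [
    [4,0,0,0,0,0,0.14],
    [0,0,-20,0,0,0,0.14],
    [0,0,-40,0,0,0,0.14],
    [30,0,-20,0,0,0,0.14],
    [30,0,0,0,0,0,0.14],
    [30,0,0,0,0,0,0.14],
    [30,0,0,0,0,0,0.14],
    [30,0,0,0,0,0,0.14],
    [30,0,0,0,0,0,0.14],
    [30,0,0,0,0,0,0.14],
    [0,0,0,0,0,0,0.14]
  ]
}}

```text
time_s: 16.65
position: [0.5455, 0.0744, 0.1502]
tool_rot: [[-0.142, 0.99, -0.0], [0.99, 0.142, 0.0], [0.0, -0.0, -1.0]]
ft_force: [0.1, -0.3, -0.5]
grip_width: 0.0118
gripper_force: 0.0
```

```bash
python3 - <<'E'
from h import *
st();t=look('d');d=get_image('side')
b=cv2.resize(t['frame'][130:230,250:350,::-1],(400,400),interpolation=cv2.INTER_CUBIC)
a=cv2.resize(d['frame'][130:230,200:300,::-1],(400,400),interpolation=cv2.INTER_CUBIC)
cv2.imwrite('pics/s6.png',np.hstack([a,b]))
E
```

```text
t 16.65 board [-1.664e+02 -1.000e-01] z 150.2 tx 1.0 -0.0027 tz [-0.  0. -1.] w 11.8 f [ 0.1 -0.3 -0.5]
ebony 12 [320.5 175.8] [ 92.2 -14.6]
ebony 29 [233.8 181.3] [-168.    10.5]
boxwood 16 [327.9 174.2] [115.2 -13.1]
rosewood 124 [317.3 172. ] [84.9 -1.5]
white 62 [288.2 151. ] [ 9.5 77.3]
white 18 [235.8 156.8] [-151.    84.9]
white 78 [233.1 190.7] [-174.2  -17.8]
white 37 [242.2 195.6] [-149.5  -36.8]
```

View pics/s6.png

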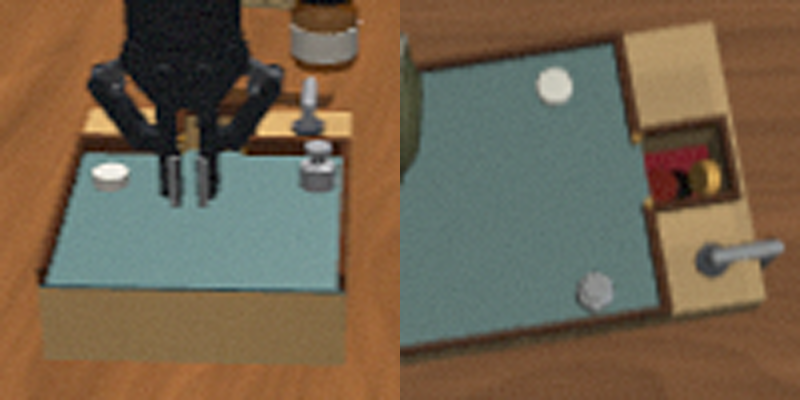

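The deck is clear apart from bone and weight, and all three blanks are in the slot; boxwood is leaning at crop (705,178). I'll confirm its height, then hand in.

```bash
python3 - <<'E'
from h import *
t=get_image('top');f=192/np.tan(np.radians(t['vertical_fov']/2));zs=[]
for v in range(171,178):
    for u in range(325,331):
        z=float(t['z_map'][v,u]);zs.append((t['eye']+t['attitude']@np.array([(u-t['cx'])/f*z,-(v-t['cy'])/f*z,-z]))[2])
print(np.round(np.array(zs).reshape(7,6)*1e3))
m=float(np.median(zs))
if m<.06: print(env.close_job())
E
```

```text
[[37. 46. 44. 43. 34. 52.]
 [40. 45. 40. 43. 40. 49.]
 [36. 44. 46. 42. 37. 43.]
 [39. 45. 47. 43. 39. 43.]
 [36. 45. 45. 39. 39. 37.]
 [34. 38. 38. 39. 41. 37.]
 [39. 35. 39. 36. 14. 32.]]
the job is handed in; nothing more can be done
None
```

The ebony, rosewood and boxwood blanks were pushed through the gate into the slot in that order, the bone blank and steel weight still stood where they were in the last pictures, and the job was handed in at about 17 s, with boxwood leaning inside the slot but below deck level.

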